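# Free the seized cheese press and put its mould to drain

## Robot

A 7-joint arm with a two-finger parallel gripper is mounted at the origin on the work surface. World frame = base frame: x ahead of the robot, y to its left, z up, the work surface at z = 0. Lengths are in m, angles in rad, forces in N, time in s.
With the tool pointing down it reaches from about 0.4 to 0.85 m from the base axis. Payload 4.5 kg.
Tool frame: the origin (TCP) lies at the very end of the fingers, on their centre line; the grasp point (between the pads) lies 19 mm behind it (env.grasp_offset is the distance from the TCP to the grasp point, in m); x points along the fingers, y is the direction in which the jaws open and shut, and the axes are right-handed (so a half turn about x gives the same grasp; the last joint's range is limited). The gripper opens to 85 mm and grips with 20 to 120 N. Pads are 22 mm wide; open, the fingers measure 114 mm over their backs; the gripper's body (76 mm by 85 mm) begins 54 mm behind the grasp point. The pads swing forward as they close: fully open they stand 13 mm farther back than shut.
Start: joints at [1.337, 0.689, -0.195, 1.565, 0.157, 0.902, -0.215], TCP at [0.165, -0.603, 0.231] pointing down, gripper open.
Joint ranges: [-3.01, 3.01], [-0.46, 2.08], [-1.47, 1.51], [0.13, 2.56], [-1, 4.14], [0.04, 2.09], [-2.66, 2.66]. Speed limits (rad/s): [2.57, 2.57, 3.14, 3.14, 3.14, 3.14, 3.14].

## Interface

Orientations are given as a rotation vector (axis times angle).
In Python, from station import env, eyes gives the robot as it stands.
- The arm moves only by the tool move_arm, never from a script. Its argument "series" is a list that holds one entry, the list of rows, each a list of 6 numbers: the shift along the tool's x, y, z in m, then the turn, a rotation vector about the tool's x, y, z in rad. In form: [[[tx, ty, tz, wx, wy, wz], ...]]. A call has 1 to 20 rows; each row shifts and turns the commanded pose from where the row before left it, along the tool's axes as they then stand; what a row does not reach is not made up. A row lasts 1/10 s, in which the tool goes at most 50 mm and 8.59 degrees, less where a joint would pass 70% of its speed; a pose out of reach is approached as far as the arm can. A call is refused whole if a number of a shift passes 0.05 or a number of a turn 0.15, either way. A call with a gripper value outside its range is refused whole. "jaw" is the closure, from -1 (fully open) to 1 (shut), so that 0 is half open, set as the call begins (left out, the last holds). The fingers move at their own pace and stop on an object; "grip_force" is the grip in N (left out, the last holds). Time passes only in rows, so rows that do not move let the fingers close. It gives the time, the measured TCP pose, the force and the opening at its end, in the units of the state.
- env.get_obs(): the state, without advancing time (a new reading comes with each control period).
- eyes.grab_frame(name): name is "scene" or "top" or "wrist"; returns a dict with "image" (480x640x3 uint8, red, green, blue), "range_z" (480x640 float32, m along the optical axis (not along the pixel's ray), 0 where there is no reading), "intrinsics" (3x3 intrinsics, pixels), "extrinsics" (4x4, takes a point from world to camera coordinates); the wrist camera has in their place "tool_from_camera" (4x4, takes a point from camera to tool coordinates, whose origin is the TCP and whose axes are the tool frame's). Camera axes: x right, y down, z forward; pixel columns grow to the right and rows downward; lengths in m; the calibration is good to about 2 mm. A picture is of the moment at which its call begins: read the wrist's pose just before it.
- env.finish_job(): hands the job in, once; it reports no verdict.
Trained networks look in the newest picture that a camera, given by its name, has taken for a name from the list of things; names that differ only in an ending like _2 or _b are one class to them, and where a whole thing is asked for, a point or a joint stands for the part that bears it (a point fixed in the world has none). Each returns a list of dicts, best first, with "conf" (0 to 1); they miss things now and then, are a little off and sometimes report something else, mostly with a low value. They report only what shows in the picture. A call takes as long as a camera call. They do not tell look-alikes from the thing itself.
- eyes.recognise(camera, name): "position" ([row, column] in pixels, amid what is visible of it).
- eyes.cut_out(camera, name): "pixels" (480x640 bool, what is visible of it) and "position" ([row, column] in pixels, amid what is visible of it).
- eyes.place_of(camera, name): "position" ([row, column] in pixels: a listed point, or the origin of a listed thing).
The state is a dict: "clock": time; "q": joint angles; "joint_vel": joint speeds; "joint_torque": joint torques, N m; "position": TCP position; "orientation": TCP orientation; "ft_force": force on the tool from outside, world axes, zero at the start; "moment": the same for the moment, N m; "gripper_width": finger opening in m.
Only numpy, scipy, OpenCV 4.12 (cv2) and the standard library are available. Lean on these libraries where they do the work, as an engineer would, in place of code of your own. Each camera call takes 0.05 s, during which the arm holds its last target.

## Task

The hand knob of the little cheese press has seized: grip it firmly, break it loose anticlockwise (seen from above) with a short hard twist, then wind it on to about half a turn so that the follower lifts out of the mould. Draw the mould out along the press board by its handle, well clear of the press, and let go of it standing there; then take it again by its round body from above and set it upright, fully down, in the empty keyhole-shaped draining stand with its handle in the slot, and let go. Leave the other things where they are.

Things in the scene. Friction and masses are not known exactly. Their poses are not given: they have to be found in the camera images.
- knob (a joint): angle of the press's black round knob, rad: 0 = screwed down and seized (start), grows anticlockwise seen from above, stop at 3.3. It takes 0.5 to 1.1 N m (varies) to break loose within the first 0.15 rad, then drags less and less up to 0.5 rad; beyond that it turns freely and stays where left. A weak grip slips on it: squeeze with 60 N or more
- knob_grip (a point): point on the upright axis of the knob, at the height to grip (half-way up). The knob is a plain finely ribbed cylinder, 44 mm across and 34 mm tall, its underside 11 mm above the press's bridge (a bar 44 mm wide, 136 mm long, square to the drawing-out direction). A short white line on its top turns with it
- follower (a joint): height of the press's follower above its start, m (0 to 0.0165), driven by the knob, 5 mm per rad. Its plug, 40 mm across, starts 8 mm down inside the mould's rim and traps the mould until it is raised more than 8 mm
- press_axis (a point): point on the press board's upper face (10 mm above the table) straight under the knob. x axis: the direction in which the mould is drawn out; z up. The board is 124 mm wide and reaches from x = -60 to x = +160 mm; the two posts (16 mm thick) stand at y = +-52 mm, x = 0; the bridge spans them 128 to 150 mm above the board and reaches x = +-22 mm, the follower's plate below it x = +-26 mm. The press is fixed
- mould_c (a point): centre of the loose steel mould in the press, half-way up, 40 mm above its underside, on its axis; x axis along its handle, outwards; z up. An open round cup full of cheese, 54 mm across and 80 mm tall, about 0.4 kg. At the start it stands on the board under the follower, its handle pointing out along the board
- mould_handle (a point): point on the mould's straight level handle where it is to be gripped from above, 110 mm from the mould's axis, 26 mm above its underside. The handle is 14 mm wide, 12 mm high and ends 138 mm from the axis
- stand_bay (a point): centre of the floor (6 mm above the table) of the empty draining stand's bay; x axis along its slot, away from the bay; z up. White keyhole-shaped stand, fixed: a square bay 76 mm wide inside for the mould's body and, from 38 mm on, a slot 30 mm wide for its handle, open at its far end 149 mm from the bay's centre; all walls rise 36 mm above the floor, higher than the handle's top, and leave no room for fingers beside the handle
- mould2_c (a point): centre of a second, equal mould, which stands in a second, equal draining stand; to be left alone
- honey_jar: lidded amber honey jar, 60 mm across, 85 mm tall; bystander, origin at its underside
- salt_tub: white lidded tub, 92 mm across, 80 mm tall; bystander, origin at its underside
- spatula: wooden-handled spatula lying flat, 200 mm long; bystander, origin at its underside, x along its length
- bowl: clear bowl, 110 mm across, 50 mm tall; bystander, origin at its underside
- spice_jar: small glass jar, 44 mm across, 80 mm tall; bystander, origin at its underside
- cheese_round: flat round cheese, 90 mm across, 40 mm tall; bystander, origin at its underside
There are look-alikes about, which are no part of the job. Leave any orange look-alike of the part that bears mould_c alone.

How it is judged:
On the way, in this order (a step that is already met when the one before it is completed fails the run):
1. the knob is broken loose (turned more than 0.3 rad) (value of joint knob above 0.3 rad), for 0.1 s.
2. the knob is wound on past 2.6 rad, with the mould still in the press (value of joint knob above 2.6 rad and horizontal distance between mould_c and press_axis below 0.02 m), for 0.1 s.
3. the mould stands upright on the press board, its axis more than 75 mm out from under the knob, and is let go (x of mould_c in the frame of press_axis between 0.075 and 0.17 m and z of mould_c in the frame of press_axis between 0.035 and 0.045 m and angle between mould_c's own z axis and vertical below 0.1 rad and contact force between the fingers and mould below 0.1 N), for 0.2 s.
At the end, for the whole second after the job is handed in: the mould stands released and at rest in the empty stand: its axis within 15 mm of the bay's centre, its underside within about 4 mm of the floor, upright within 0.08 rad, its handle in the slot and along it within 0.2 rad; the knob is still beyond 2.4 rad (horizontal distance between mould_c and stand_bay below 0.015 m and z of mould_c in the frame of stand_bay between 0.035 and 0.044 m and angle between mould_c's own z axis and vertical below 0.08 rad and x of mould_handle in the frame of stand_bay above 0.07 m and angle between the x axis of mould_c and the x axis of stand_bay, either way round below 0.2 rad and value of joint knob above 2.4 rad and contact force between the fingers and mould below 0.1 N and linear speed of mould below 0.02 m/s); the robot touches nothing.
It fails at once if the second mould is moved by more than 20 mm (distance of mould2_c from where it was at the start of the episode above 0.02 m).
It fails at once if a bystander (jars, tub, spatula, bowl, round cheese) is moved by more than 30 mm (distance of any of honey_jar, salt_tub, spatula, bowl, spice_jar, cheese_round from where it was at the start of the episode above 0.03 m).
It also fails if it takes over 67 s, if anything falls off the work surface, if the arm or the gripper's body presses on something with over 40 N, if the wrist force passes 120 N, or if a joint passes its speed limit or range.

## Working session

There is one attempt and no reset: what is moved stays moved. The work goes in short steps, Python scripts to look and compute and a tool call to move; the robot and the scene stay as the last step left them, time stands still between calls to the robot, and variables do not carry over. Pictures are saved under pics/ and viewed, and the job is handed in when it is done.

Besides the shell and the picture viewer there is one more tool, called after "Call:" by a JSON object that holds its "op" and its "data", one argument or row to a line. move_arm: Moves the arm, as the interface text tells. Its arguments: {"type":"object","properties":{"series":{"type":"array","items":{"type":"array","items":{"type":"array","items":{"type":"number"}}}},"jaw":{"type":"number"},"grip_force":{"type":"number"}},"required":["series"]}

```bash
ls; mkdir -p pics
python3 - <<'E'
from station import env, eyes
import cv2,numpy as np
print(env.get_obs(), env.grasp_offset)
for n in ["scene","top"]:
    f=eyes.grab_frame(n)
    cv2.imwrite(f"pics/{n}0.png",f["image"][:,:,::-1])
    np.savez(f"{n}0.npz",**f)
    print(n,f["intrinsics"],f["extrinsics"])
    for t in ["knob","knob_grip","press_axis","mould_c","mould_handle","stand_bay","mould2_c","honey_jar","salt_tub","spatula","bowl","spice_jar","cheese_round"]:
        try: print(t,[(np.round(r["position"]),round(r["conf"],2)) for r in eyes.place_of(n,t)])
        except Exception as e: print(t,e)
print(env.get_obs()["clock"])
E
```

```text
pics
{'clock': 0.0, 'q': array([ 1.33683289,  0.68999424, -0.1945175 ,  1.56637123,  0.1572968 ,
        0.90252753, -0.21506547]), 'joint_vel': array([ 0.0011959 , -0.00178786, -0.00214366, -0.00014794,  0.00012455,
        0.00024249,  0.00071505]), 'joint_torque': array([ 3.78341019e-04, -5.39607811e+01, -1.26699954e+00, -1.58543926e+01,
        8.94921744e-03,  9.52795643e-03,  1.75962242e-05]), 'position': array([ 0.16513193, -0.6020917 ,  0.23047051]), 'orientation': array([ 2.07867867,  0.28211633, -2.07949892]), 'ft_force': array([0.81928249, 0.04159375, 0.39043068]), 'moment': array([-0.00430126, -0.01115059,  0.02562606]), 'gripper_width': 0.08510234751777031} 0.0187
scene [[482.47089951   0.         320.76692398]
 [  0.         482.47089951 234.54927841]
 [  0.           0.           1.        ]] [[ 0.51693589  0.85589318 -0.01497148 -0.1795233 ]
 [ 0.65891686 -0.40901046 -0.63129947 -0.25807664]
 [-0.54644841  0.31647639 -0.77539463  1.52621423]
 [ 0.          0.          0.          1.        ]]
knob it knows: bowl, cheese_round, honey_jar, knob_grip, mould, mould2, moul
[... 1363 characters left out ...]
, 376.]), 0.7), (array([184., 374.]), 0.44), (array([158., 424.]), 0.3)]
mould_c [(array([223., 509.]), 0.96), (array([182., 374.]), 0.77), (array([341., 456.]), 0.64)]
mould_handle [(array([231., 470.]), 0.95), (array([178., 337.]), 0.63), (array([313., 421.]), 0.6), (array([161., 423.]), 0.28)]
stand_bay [(array([178., 242.]), 0.62)]
mould2_c [(array([232., 248.]), 0.96)]
honey_jar [(array([141., 302.]), 0.91)]
salt_tub [(array([160., 424.]), 0.65), (array([185., 372.]), 0.26)]
spatula [(array([247., 315.]), 0.81)]
bowl [(array([236., 155.]), 0.7), (array([270., 437.]), 0.54)]
spice_jar [(array([268., 437.]), 0.54)]
cheese_round [(array([262., 387.]), 0.7), (array([248., 313.]), 0.53)]
1.3
```

View pics/scene0.png

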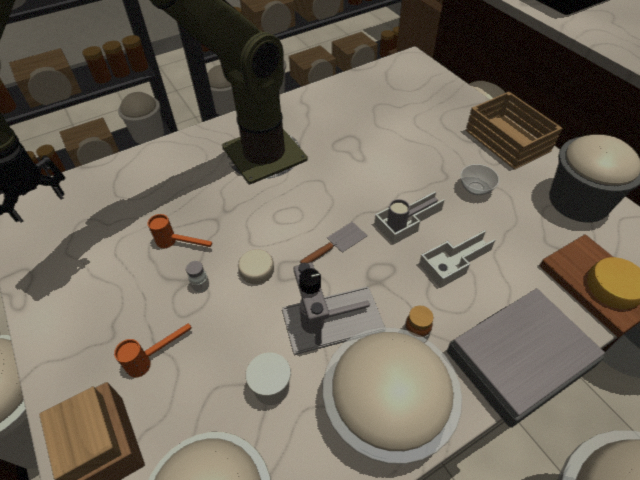

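View pics/top0.png

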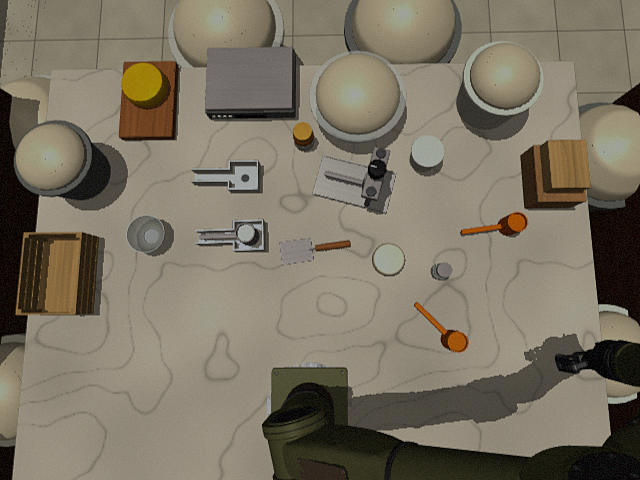

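```bash
cat > h.py <<'E'
import numpy as np,cv2
def cloud(f):
    K=f["intrinsics"];E=f["extrinsics"];z=f["range_z"]
    v,u=np.mgrid[0:480,0:640]
    P=np.stack([(u-K[0,2])/K[0,0]*z,(v-K[1,2])/K[1,1]*z,z],-1)
    W=(P-E[:3,3])@E[:3,:3]
    W[z<=0]=np.nan
    return W
def proj(f,p):
    K=f["intrinsics"];E=f["extrinsics"]
    c=E[:3,:3]@np.asarray(p)+E[:3,3]; c=K@c; return c[:2]/c[2]
E
python3 - <<'E'
import numpy as np,cv2
from h import *
for n in ["top","scene"]:
    f=dict(np.load(n+"0.npz")); W=cloud(f)
    np.save(n+"W.npy",W)
    for (r,c) in ([(187,337),(178,337),(168,377),(178,242),(232,248),(141,302),(160,424)] if n=="top" else [(277,312),(306,357),(265,441),(233,320)]):
        print(n,r,c,np.round(W[r,c],4))
    # table height
    m=(abs(W[...,2])<.02); print("table z",np.nanmedian(W[...,2][m]))
    x0,x1,y0,y1=(140,225,300,450) if n=="top" else (240,360,260,400)
    im=cv2.resize(f["image"][x0:x1,y0:y1,::-1],None,fx=5,fy=5,interpolation=cv2.INTER_CUBIC); cv2.imwrite(f"pics/{n}_press.png",im)
    x0,x1,y0,y1=(140,270,180,300) if n=="top" else (180,300,350,500)
    im=cv2.resize(f["image"][x0:x1,y0:y1,::-1],None,fx=5,fy=5,interpolation=cv2.INTER_CUBIC)[:600]; cv2.imwrite(f"pics/{n}_stand.png",im)
E
```

```text
top 187 337 [ 0.6082 -0.0835  0.0087]
top 178 337 [ 0.6274 -0.0834  0.0356]
top 168 377 [ 0.604  -0.1799  0.2035]
top 178 242 [0.64   0.1944 0.0031]
top 232 248 [0.4675 0.1593 0.0779]
top 141 302 [0.7233 0.0135 0.0772]
top 160 424 [ 0.6636 -0.3225  0.0782]
table z -0.00014348277916297107
scene 277 312 [ 0.6107 -0.1762  0.2067]
scene 306 357 [ 0.6379 -0.0766  0.044 ]
scene 265 441 [0.6329 0.1868 0.0074]
scene 233 320 [ 0.3748 -0.019   0.0014]
table z 0.0008064628379284728
```

View pics/top_press.png

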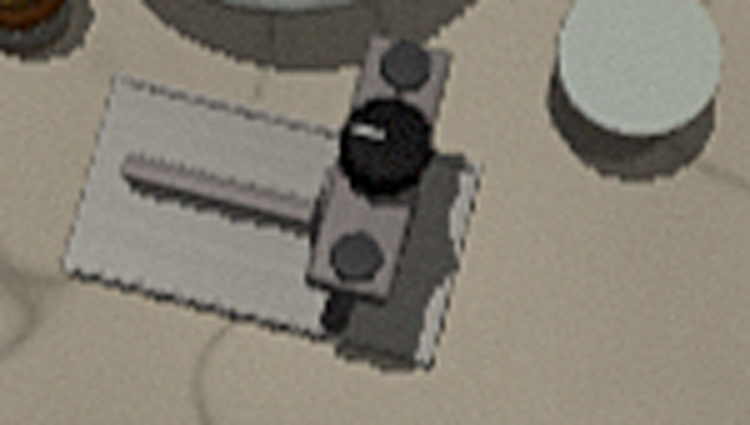

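View pics/scene_press.png

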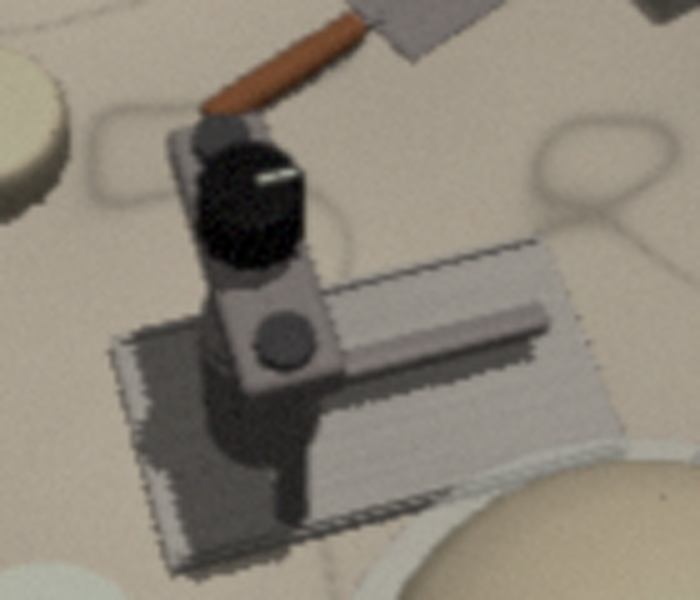

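View pics/top_stand.png

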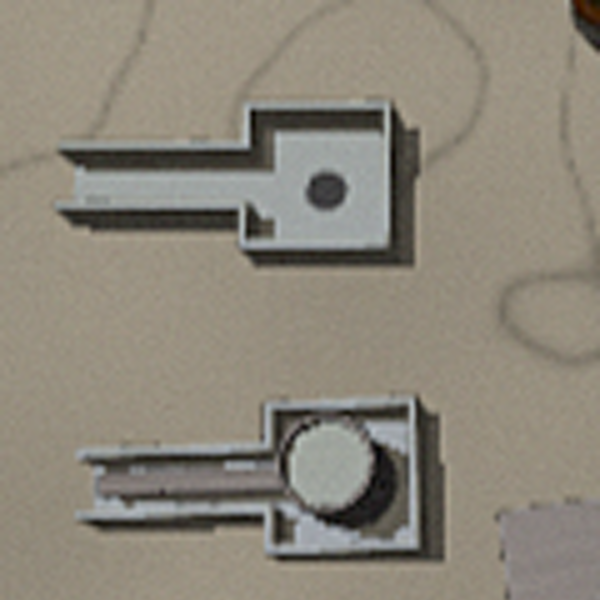

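```bash
cat > m.py <<'E'
import numpy as np,cv2
from h import *
for n in ["top","scene"]:
    f=dict(np.load(n+"0.npz")); W=cloud(f); X,Y,Z=W[...,0],W[...,1],W[...,2]
    I=f["image"].astype(float).mean(-1)
    near=(np.hypot(X-.61,Y+.18)<.05)
    m=near&(Z>.197)
    P=W[m][:,:2]; (c,r)=cv2.minEnclosingCircle(P.astype(np.float32)); print(n,"knob top",m.sum(),P.mean(0),c,r,np.median(Z[m]))
    # white line
    w=m&(I>110); print("line",w.sum(),W[w].mean(0) if w.any() else 0)
    # bridge top
    m=(np.hypot(X-.61,Y+.18)<.09)&(abs(Z-.160)<.006); r=cv2.minAreaRect(W[m][:,:2].astype(np.float32)*1000); print("bridge",m.sum(),r,np.median(Z[m]))
    # handle
    m=(abs(X-.63)<.05)&(Y>-.14)&(Y<0.0)&(abs(Z-.042)<.012)
    r=cv2.minAreaRect(W[m][:,:2].astype(np.float32)*1000);print("handle",m.sum(),r,np.median(Z[m]),cv2.fitLine(W[m][:,:2].astype(np.float32),cv2.DIST_HUBER,0,.01,.01).ravel())
    # board
    m=(abs(X-.62)<.14)&(abs(Y+.13)<.16)&(abs(Z-.010)<.004)
    q=cv2.morphologyEx(m.astype(np.uint8),cv2.MORPH_OPEN,np.ones((3,3)));k,l,s,_=cv2.connectedComponentsWithStats(q);b=1+s[1:,4].argmax();m=l==b
    r=cv2.minAreaRect(W[m][:,:2].astype(np.float32)*1000);print("board",m.sum(),r,np.median(Z[m]))
    # stand
    m=(abs(X-.64)<.07)&(Y>.1)&(Y<.4)&(Z>.03)&(Z<.05)
    print("stand",m.sum(),np.median(Z[m]))
    np.save(n+"stand.npy",W[m])
E
python3 m.py
```

```text
top knob top 254 [ 0.60361798 -0.1803952 ] (0.6053996682167053, -0.18079215288162231) 0.023239174857735634 0.2044933679049754
line 8 [ 0.60937581 -0.16905009  0.20603848]
bridge 457 ((604.3428344726562, -180.53875732421875), (43.98884201049805, 137.19020080566406), 74.49738311767578) 0.15962963862111543
handle 180 ((628.1139526367188, -95.21251678466797), (96.09794616699219, 14.562527656555176), 74.86180114746094) 0.04138397674805738 [ 0.26307824  0.9647745   0.6239037  -0.10656493]
board 392 ((616.6560668945312, -59.13392639160156), (76.73007202148438, 76.81620788574219), 76.16553497314453) 0.009947739314561577
stand 447 0.039839227620896527
scene knob top 342 [ 0.60811174 -0.18084647] (0.6063066124916077, -0.18019822239875793) 0.02303609624505043 0.20507407412999512
line 6 [ 0.60866212 -0.16793021  0.20672467]
bridge 573 ((606.291015625, -180.16796875), (44.02123260498047, 135.52552795410156), 74.3682632446289) 0.16005971252457998
handle 270 ((629.5922241210938, -93.17416381835938), (97.82840728759766, 15.55161190032959), 74.30770111083984) 0.04133451453388008 [ 0.26701778  0.9636916   0.6309309  -0.09462305]
board 1234 ((649.953369140625, -104.83514404296875), (151.01226806640625, 63.596778869628906), 76.27239990234375) 0.010490822326602107
stand 688 0.03995333655611078
```

```bash
cat > st.py <<'E'
import numpy as np
from scipy.optimize import minimize
def segs(t):
    a=.038+t/2; b=.015+t/2; L=.149
    return [((-a,-a),(-a,a)),((-a,a),(a,a)),((-a,-a),(a,-a)),((a,b),(a,a)),((a,-b),(a,-a)),((a,b),(L,b)),((a,-b),(L,-b))]
def d(P,s):
    a,b=map(np.array,s);u=b-a;t=np.clip((P-a)@u/(u@u),0,1);return np.linalg.norm(P-a-t[:,None]*u,axis=1)
for n in ["top","scene"]:
    Q=np.load(n+"stand.npy");Q=Q[abs(Q[:,2]-.042)<.005][:,:2]
    best=None
    def cost(p):
        c,s=np.cos(p[2]),np.sin(p[2]);L=(Q-p[:2])@np.array([[c,-s],[s,c]])
        D=np.min([d(L,s_) for s_ in segs(p[3])],0)
        return np.sqrt(D**2+.001**2).mean()*1000+ 0
    for a in (1.3,1.5,1.7):
        r=minimize(cost,[.636,.19,a,.004],method="Nelder-Mead",options=dict(maxiter=2000,xatol=1e-5,fatol=1e-5))
        if best is None or r.fun<best.fun:best=r
    print(n,len(Q),best.x,best.fun)
    print(Q.min(0),Q.max(0))
E
python3 st.py
```

```text
top 330 [0.63775281 0.18437276 1.56601646 0.00449425] 1.7797257921250567
[0.5945201  0.14116317] [0.68047984 0.33386211]
scene 480 [0.64012015 0.18454507 1.56555041 0.00463003] 1.9213857565425043
[0.59569816 0.14138803] [0.68311294 0.33496918]
```

Run:
```python
import numpy as np
from scipy.spatial.transform import Rotation as R
from h import *
f=dict(np.load("top0.npz"));W=cloud(f)
for rc in [(95,357),(75,500),(150,150),(82,250),(185,588),(153,381),(192,371),(148,381),(191,372)]: print(rc,np.round(W[rc],3))
s=W[(abs(W[...,0]-.61)<.12)&(abs(W[...,1]+.18)<.12)&(W[...,2]>.162)&(W[...,2]<.19)];print(len(s),np.round(s[:20],3))
print(R.from_rotvec([2.07867867,  0.28211633, -2.07949892]).as_matrix().round(3))
```

```text
(95, 357) [ 0.817 -0.137  0.16 ]
(75, 500) [ 0.837 -0.491  0.216]
(150, 150) [ 0.731  0.473 -0.001]
(82, 250) [0.906 0.164 0.068]
(185, 588) [ 0.572 -0.726  0.138]
(153, 381) [ 0.654 -0.195  0.168]
(192, 371) [ 0.552 -0.167  0.168]
(148, 381) [ 0.728 -0.215 -0.001]
(191, 372) [ 0.555 -0.17   0.166]
254 [[ 0.67  -0.18   0.163]
 [ 0.666 -0.19   0.167]
 [ 0.665 -0.192  0.168]
 [ 0.665 -0.195  0.168]
 [ 0.665 -0.198  0.168]
 [ 0.665 -0.2    0.167]
 [ 0.665 -0.175  0.162]
 [ 0.664 -0.178  0.163]
 [ 0.664 -0.185  0.162]
 [ 0.664 -0.188  0.165]
 [ 0.663 -0.19   0.167]
 [ 0.663 -0.193  0.167]
 [ 0.662 -0.195  0.17 ]
 [ 0.662 -0.198  0.168]
 [ 0.662 -0.2    0.168]
 [ 0.662 -0.202  0.169]
 [ 0.664 -0.208  0.163]
 [ 0.662 -0.18   0.163]
 [ 0.66  -0.185  0.166]
 [ 0.66  -0.187  0.168]]
[[-0.001  0.265 -0.964]
 [ 0.002 -0.964 -0.265]
 [-1.    -0.002  0.   ]]
```

Call:
{"op": "move_arm", "data": {
  "series": [
    [[-0.002,-0.0207,-0.0383,0,0,0],[-0.002,-0.0207,-0.0383,0,0,0],[-0.002,-0.0207,-0.0383,0,0,0],[-0.002,-0.0207,-0.0383,0,0,0],[-0.002,-0.0207,-0.0383,0,0,0],[-0.002,-0.0207,-0.0383,0,0,0],[-0.002,-0.0207,-0.0383,0,0,0],[-0.002,-0.0207,-0.0383,0,0,0],[-0.002,-0.0207,-0.0383,0,0,0],[-0.002,-0.0207,-0.0383,0,0,0],[-0.002,-0.0207,-0.0383,0,0,0],[-0.002,-0.0207,-0.0383,0,0,0],[-0.002,-0.0207,-0.0383,0,0,0],[-0.002,-0.0207,-0.0383,0,0,0],[0,0,0,0.135,0,0],[0,0,0,0.135,0,0],[0,0,0,0.135,0,0],[0,0,0,0.135,0,0],[0,0,0,0,0,0]]
  ]
}}

```text
clock: 3.2
position: [0.6058, -0.1811, 0.2593]
orientation: [-2.076, 0.285, 2.076]
ft_force: [-0.6, -0.6, 0.6]
gripper_width: 0.085
```

```bash
cat > g.py <<'E'
import numpy as np
from scipy.spatial.transform import Rotation as R
from station import env,eyes
def st():
    o=env.get_obs(); M=R.from_rotvec(o["orientation"]).as_matrix()
    print("t",round(o["clock"],2),"p",o["position"].round(4),"yaw_y",np.degrees(np.arctan2(M[1,1],M[0,1])).round(2),"x",M[:,0].round(3),"q",o["q"].round(3),"F",o["ft_force"].round(1),"M",o["moment"].round(2),"w",round(o["gripper_width"],4))
    return o["position"],M
def goto(t,yaw=None,p=None,M=None):
    # shift in tool axes to reach world t (present axes), and turn about tool x to bring tool-y yaw to given deg
    d=M.T@(np.asarray(t)-p); print("shift",d.round(4))
    if yaw is not None:
        c=np.radians(yaw);Rt=np.array([[0,np.cos(c),0],[0,np.sin(c),0],[-1,0,0]],float);Rt[:,2]=np.cross(Rt[:,0],Rt[:,1])
        print("turn",R.from_matrix(M.T@Rt).as_rotvec().round(4))
E
python3 - <<'E'
from g import *
import cv2
p,M=st()
f=eyes.grab_frame("wrist");cv2.imwrite("pics/w1.png",f["image"][:,:,::-1]);np.savez("w1.npz",p=p,M=M,**f)
goto([.6053,-.1804,.171],-105.5,p,M)
T=f["tool_from_camera"];K=f["intrinsics"];z=f["range_z"]
v,u=np.mgrid[0:480,0:640];P=np.stack([(u-K[0,2])/K[0,0]*z,(v-K[1,2])/K[1,1]*z,z],-1)
W=(P@T[:3,:3].T+T[:3,3])@M.T+p
W[z<=0]=np.nan
X,Y,Z=W[...,0],W[...,1],W[...,2]
m=(np.hypot(X-.605,Y+.18)<.05)&(Z>.197)&(Z<.21)
print(m.sum(), cv2.minEnclosingCircle(W[m][:,:2].astype(np.float32)),np.median(Z[m]))
m=(np.hypot(X-.605,Y+.18)<.09)&(abs(Z-.160)<.005);print(m.sum(),cv2.minAreaRect(W[m][:,:2].astype(np.float32)*1000),np.median(Z[m]))
E
```

```text
t 3.2 p [ 0.6058 -0.1811  0.2593] yaw_y -105.6 x [-0. -0. -1.] q [ 0.211  0.666  0.012  1.515 -0.009  0.961 -1.618] F [-0.6 -0.6  0.6] M [-0.   -0.02  0.07] w 0.085
shift [ 0.0883 -0.0006  0.0007]
turn [-0.0017  0.0001 -0.0005]
5924 ((0.60421222448349, -0.17915913462638855), 0.023611795157194138) 0.20563710241996194
6736 ((604.56201171875, -179.2197723388672), (44.13936996459961, 134.92605590820312), 74.52271270751953) 0.16056857529864543
```

Call:
{"op": "move_arm", "data": {
  "series": [
    [[0.03,-0.0009,0.0011,0,0,0],[0.03,0,0,0,0,0],[0.0283,0,0,0,0,0],[0,0,0,0,0,0],[0,0,0,0,0,0]]
  ]
}}

```text
clock: 3.75
position: [0.6052, -0.1803, 0.1713]
orientation: [-2.077, 0.283, 2.077]
ft_force: [-0.7, -0.6, 0.6]
gripper_width: 0.0854
```

Call:
{"op": "move_arm", "data": {
  "series": [
    [[0,0,0,0,0,0],[0,0,0,0,0,0],[0,0,0,0,0,0],[0,0,0,0,0,0],[0,0,0,0,0,0],[0,0,0,0,0,0],[0,0,0,0,0,0],[0,0,0,0,0,0]]
  ],
  "jaw": 1,
  "grip_force": 115
}}

```text
clock: 4.55
position: [0.6062, -0.1793, 0.1731]
orientation: [-2.079, 0.282, 2.073]
ft_force: [-1.7, 2.0, 6.6]
gripper_width: 0.042
```

Run:
```python
from g import *
st()
```

```text
t 4.55 p [ 0.6062 -0.1793  0.1731] yaw_y -105.55 x [ 0.003  0.001 -1.   ] q [ 0.213  0.763  0.004  1.608 -0.006  0.767 -1.622] F [-1.7  2.   6.6] M [ 0.49  0.27 -0.07] w 0.042
```

Call:
{"op": "move_arm", "data": {
  "series": [
    [[0,0,0,-0.14,0,0],[0,0,0,-0.14,0,0],[0,0,0,-0.14,0,0],[0,0,0,-0.14,0,0],[0,0,0,0,0,0]]
  ]
}}

```text
clock: 5.05
position: [0.6051, -0.1792, 0.173]
orientation: [2.066, 0.305, -2.063]
ft_force: [-3.9, 2.3, 9.3]
gripper_width: 0.0418
```

Run:
```python
from g import *
import cv2
st()
f=eyes.grab_frame("top");cv2.imwrite("pics/t2.png",cv2.resize(f["image"][130:230,300:450,::-1],None,fx=5,fy=5))
f=eyes.grab_frame("scene");cv2.imwrite("pics/s2.png",cv2.resize(f["image"][240:360,260:400,::-1],None,fx=5,fy=5))
```

```text
t 5.05 p [ 0.6051 -0.1792  0.173 ] yaw_y -73.26 x [ 0.001  0.001 -1.   ] q [ 0.303  0.765 -0.159  1.604  0.154  0.784 -1.201] F [-3.9  2.3  9.3] M [0.36 0.62 0.09] w 0.0418
```

Call:
{"op": "move_arm", "data": {
  "series": [
    [[0,0,0,-0.14,0,0],[0,0,0,-0.14,0,0],[0,0,0,-0.14,0,0],[0,0,0,-0.14,0,0],[0,0,0,-0.14,0,0],[0,0,0,-0.14,0,0],[0,0,0,-0.14,0,0],[0,0,0,-0.14,0,0],[0,0,0,-0.14,0,0],[0,0,0,-0.14,0,0],[0,0,0,-0.14,0,0],[0,0,0,-0.14,0,0],[0,0,0,-0.14,0,0],[0,0,0,-0.14,0,0],[0,0,0,-0.14,0,0],[0,0,0,-0.14,0,0],[0,0,0,-0.14,0,0],[0,0,0,-0.14,0,0],[0,0,0,0,0,0]]
  ]
}}

```text
clock: 7.05
position: [0.6056, -0.1791, 0.173]
orientation: [0.26, 1.554, -0.258]
ft_force: [-2.3, 2.3, 8.2]
gripper_width: 0.0418
```

Run:
```python
from g import *
st()
```

```text
t 7.05 p [ 0.6056 -0.1791  0.173 ] yaw_y 71.07 x [ 0.002  0.001 -1.   ] q [ 0.644  0.886 -0.84   1.584  0.745  1.015  0.819] F [-2.3  2.3  8.2] M [0.5  0.61 0.03] w 0.0418
```

Call:
{"op": "move_arm", "data": {
  "series": [
    [[0,0,0,0,0,0],[0,0,0,0,0,0],[0,0,0,0,0,0],[0,0,0,0,0,0],[-0.03,0,0,0,0,0],[-0.04,0,0,0,0,0],[-0.02,0,0,0,0,0],[0,0,0,0,0,0]]
  ],
  "jaw": -1,
  "grip_force": 60
}}

```text
clock: 7.85
position: [0.6071, -0.1798, 0.2646]
orientation: [0.262, 1.548, -0.262]
ft_force: [0.7, 0.0, 0.1]
gripper_width: 0.0851
```

Run:
```python
from g import *
import cv2
p,M=st()
f=eyes.grab_frame("wrist");cv2.imwrite("pics/w3.png",f["image"][:,:,::-1]);np.savez("w3.npz",p=p,M=M,**f)
```

```text
t 7.85 p [ 0.6071 -0.1798  0.2646] yaw_y 70.85 x [ 0.007 -0.001 -1.   ] q [ 0.667  0.788 -0.898  1.486  0.646  1.175  0.9  ] F [0.7 0.  0.1] M [ 0.01  0.02 -0.02] w 0.0851
```

View pics/w3.png

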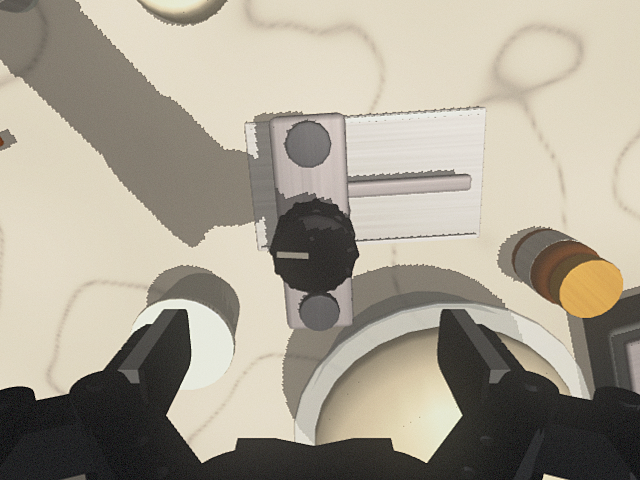

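View pics/w1.png

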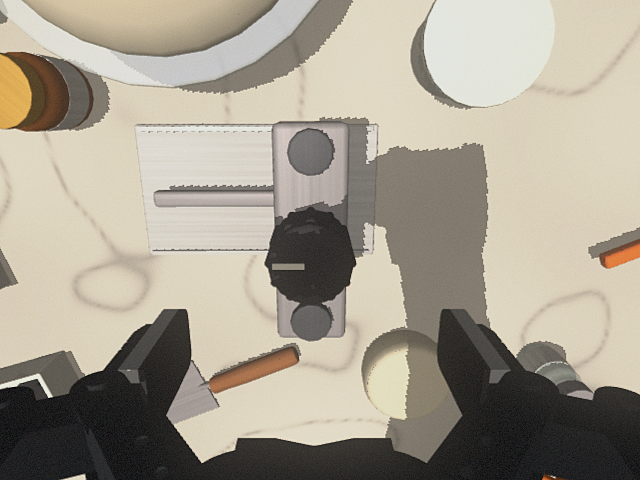

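```bash
cat > wc.py <<'E'
import numpy as np
def wcloud(f):
    T=f["tool_from_camera"];K=f["intrinsics"];z=f["range_z"];M=f["M"];p=f["p"]
    v,u=np.mgrid[0:480,0:640];P=np.stack([(u-K[0,2])/K[0,0]*z,(v-K[1,2])/K[1,1]*z,z],-1)
    W=(P@T[:3,:3].T+T[:3,3])@M.T+p
    W[z<=0]=np.nan
    return W
E
python3 - <<'E'
import cv2
from wc import *
from h import cloud
from g import goto
f=dict(np.load("w3.npz"));W=wcloud(f)
d=np.array([.267,.964]);n=np.array([.964,-.267])
def pts(W,c=(.605,-.180)):
    q=W[...,:2]-np.array(c);return q@d,q@n,W[...,2]
for nm,W in (("w3",W),("w1",wcloud(dict(np.load("w1.npz")))),("top",np.load("topW.npy")),("scene",np.load("sceneW.npy"))):
    a,b,z=pts(W)
    m=(a>.04)&(a<.145)&(abs(b)<.02)&(z>.03)&(z<.05)
    if m.sum()>20: print(nm,"handle",m.sum(),a[m].min(),a[m].max(),np.median(b[m]),np.polyfit(a[m],b[m],1),np.median(z[m]))
    m=(np.hypot(a-.218,b-.062)<.045)&(z>.07)&(z<.1)
    if m.sum()>5: print("  jar top",m.sum(),cv2.minEnclosingCircle(np.stack([a[m],b[m]],-1).astype(np.float32)),np.max(z[m]))
    m=(a>-.05)&(a<.17)&(b>.03)&(b<.15)&(z>.02)&(z<.12)&~((np.hypot(a-.218,b-.062)<.05))
    if m.sum(): 
        for lo in np.arange(-.05,.17,.03):
            k=m&(a>=lo)&(a<lo+.03)
            if k.sum(): print("  bowl a",round(lo,2),"min b",b[k].min().round(3),"z there",z[k][b[k].argmin()].round(3))
p,M=f["p"],f["M"]
t=np.array([.605,-.180])+.095*d
goto([*t,.08],-15.5,p,M)
E
```

```text
w3 handle 1882 0.040002493940966784 0.13749865640754327 -0.0018375891501157407 [ 0.00088507 -0.00179825] 0.042405241379408945
  jar top 3279 ((0.22453610599040985, 0.08578141033649445), 0.026915421709418297) 0.0882457412199355
  bowl a -0.02 min b 0.126 z there 0.087
  bowl a 0.01 min b 0.104 z there 0.086
  bowl a 0.04 min b 0.092 z there 0.088
  bowl a 0.07 min b 0.088 z there 0.091
  bowl a 0.1 min b 0.088 z there 0.088
  bowl a 0.13 min b 0.091 z there 0.087
  bowl a 0.16 min b 0.102 z there 0.087
w1 handle 1897 0.040006417372180574 0.1384552483046522 0.00011545704426623624 [ 0.0015507  -0.00020326] 0.04249373905706591
  jar top 2533 ((0.21685916185379028, 0.08340229094028473), 0.024245217442512512) 0.08902462105717424
  bowl a -0.02 min b 0.126 z there 0.088
  bowl a 0.01 min b 0.104 z there 0.087
  bowl a 0.04 min b 0.093 z there 0.088
  bowl a 0.07 min b 0.088 z there 0.086
  bowl a 0.1 min b 0.089 z there 0.092
  bowl a 0.13 min b 0.091 z there 0.088
  bowl a 0.16 min b 0.101 z there 0.088
top handle 180 0.04040267865344192 0.1359852902336441 -0.001307161547136079 [-0.0036327
[... 317 characters left out ...]
89 z there 0.092
  bowl a 0.1 min b 0.09 z there 0.085
  bowl a 0.13 min b 0.055 z there 0.02
  bowl a 0.16 min b 0.105 z there 0.092
scene handle 275 0.04054088550874263 0.1391893554517057 0.0030654764683299943 [-0.00364063  0.00258631] 0.041337278646304675
  jar top 371 ((0.2249816358089447, 0.08917947113513947), 0.027070757001638412) 0.08976733012563319
  bowl a -0.02 min b 0.052 z there 0.065
  bowl a 0.01 min b 0.11 z there 0.094
  bowl a 0.04 min b 0.094 z there 0.089
  bowl a 0.07 min b 0.091 z there 0.089
  bowl a 0.1 min b 0.091 z there 0.091
  bowl a 0.13 min b 0.095 z there 0.091
  bowl a 0.16 min b 0.105 z there 0.092
shift [ 0.1847  0.0937 -0.0092]
turn [ 1.5071  0.0041 -0.0061]
```

Call:
{"op": "move_arm", "data": {
  "series": [
    [[0,0.035,-0.003,0,0,0],[0,0.035,-0.003,0,0,0],[0,0.0337,-0.003,0,0,0],[0,0,0,0.137,0.004,-0.006],[0,0,0,0.137,0,0],[0,0,0,0.137,0,0],[0,0,0,0.137,0,0],[0,0,0,0.137,0,0],[0,0,0,0.137,0,0],[0,0,0,0.137,0,0],[0.037,0,0,0.137,0,0],[0.037,0,0,0.137,0,0],[0.037,0,0,0.137,0,0],[0.037,0,0,0.137,0,0],[0.037,0,0,0,0,0],[0,0,0,0,0,0],[0,0,0,0,0,0]]
  ],
  "jaw": 0
}}

```text
clock: 9.6
position: [0.6286, -0.08, 0.0753]
orientation: [1.397, 1.071, -1.413]
ft_force: [1.0, 0.1, -0.4]
gripper_width: 0.0427
```

Run:
```python
from g import *
import cv2
p,M=st()
f=eyes.grab_frame("wrist");cv2.imwrite("pics/w4.png",f["image"][:,:,::-1]);np.savez("w4.npz",p=p,M=M,**f)
d=np.array([.267,.964]);t=np.array([.605,-.180])+.105*d-.0005*np.array([.964,-.267])
goto([*t,.02],-15.5,p,M)
```

```text
t 9.6 p [ 0.6286 -0.08    0.0753] yaw_y -15.45 x [-0.008 -0.004 -1.   ] q [ 0.257  0.927 -0.383  1.635  0.498  0.687 -0.65 ] F [ 1.   0.1 -0.4] M [-0.02 -0.1   0.04] w 0.0427
shift [ 0.0552  0.0039 -0.0027]
turn [0.001 0.006 0.007]
```

View pics/w4.png

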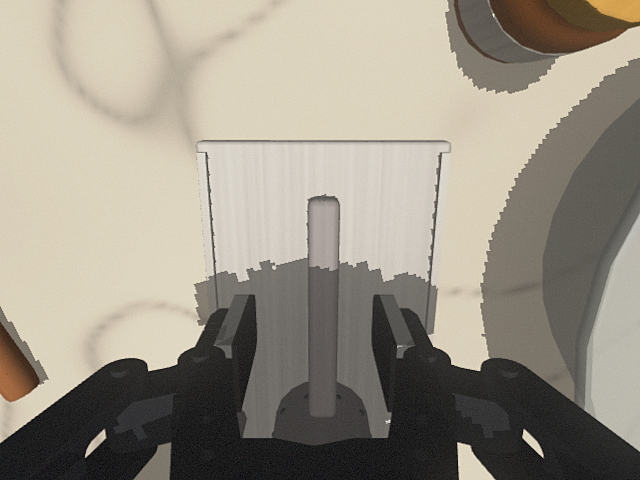

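Call:
{"op": "move_arm", "data": {
  "series": [
    [[0.0,0.004,-0.0027,0,0.006,0.007],[0.028,0,0,0,0,0],[0.027,0,0,0,0,0],[0,0,0,0,0,0],[0,0,0,0,0,0]]
  ]
}}

```text
clock: 10.15
position: [0.6351, -0.0784, 0.0224]
orientation: [1.408, 1.066, -1.402]
ft_force: [0.6, 0.9, -0.8]
gripper_width: 0.0435
```

Call:
{"op": "move_arm", "data": {
  "series": [
    [[0,0,0,0,0,0],[0,0,0,0,0,0],[0,0,0,0,0,0],[0,0,0,0,0,0],[0,0,0,0,0,0],[0,0,0,0,0,0]]
  ],
  "jaw": 1,
  "grip_force": 40
}}

```text
clock: 10.75
position: [0.6349, -0.0781, 0.0216]
orientation: [1.408, 1.067, -1.401]
ft_force: [0.5, 1.3, 5.1]
gripper_width: 0.013
```

Run:
```python
from g import *
p,M=st()
goto(p+np.array([.267,.964,0])*.1,None,p,M)
```

```text
t 10.75 p [ 0.6349 -0.0781  0.0216] yaw_y -15.44 x [ 0.004  0.    -1.   ] q [ 0.235  1.005 -0.344  1.639  0.538  0.588 -0.683] F [0.5 1.3 5.1] M [-0.02 -0.06  0.04] w 0.013
shift [ 0.0001  0.0001 -0.1   ]
```

Call:
{"op": "move_arm", "data": {
  "series": [
    [[0,0,-0.006,0,0,0],[0,0,-0.01,0,0,0],[0,0,-0.011,0,0,0],[0,0,-0.011,0,0,0],[0,0,-0.011,0,0,0],[0,0,-0.011,0,0,0],[0,0,-0.011,0,0,0],[0,0,-0.011,0,0,0],[0,0,-0.01,0,0,0],[0,0,-0.006,0,0,0],[0,0,0,0,0,0]]
  ]
}}

```text
clock: 11.85
position: [0.6608, 0.0188, 0.0212]
orientation: [1.408, 1.07, -1.4]
ft_force: [-0.8, 1.4, 5.9]
gripper_width: 0.0127
```

Run:
```python
from g import *
import cv2
p,M=st()
f=eyes.grab_frame("scene");cv2.imwrite("pics/s5.png",cv2.resize(f["image"][220:360,260:440,::-1],None,fx=4,fy=4))
```

```text
t 11.85 p [0.6608 0.0188 0.0212] yaw_y -15.37 x [ 0.004  0.003 -1.   ] q [ 0.081  1.025 -0.341  1.568  0.5    0.633 -0.784] F [-0.8  1.4  5.9] M [-0.13  0.22 -0.06] w 0.0127
```

View pics/s5.png

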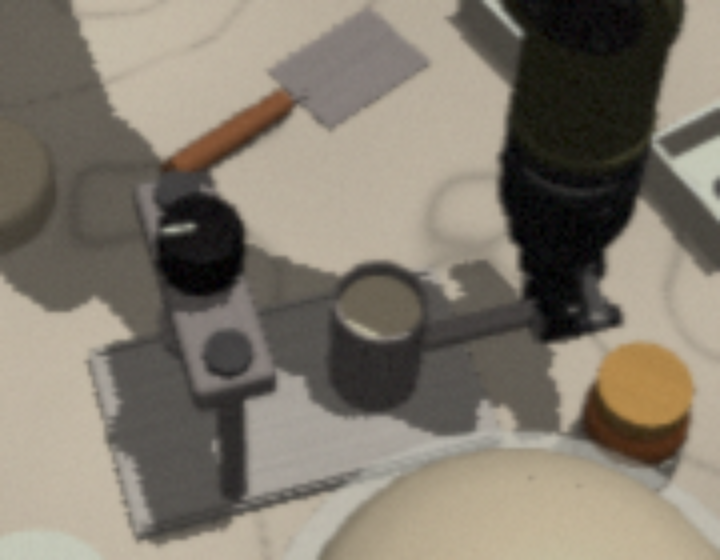

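Call:
{"op": "move_arm", "data": {
  "series": [
    [[0,0,0,0,0,0],[0,0,0,0,0,0],[0,0,0,0,0,0],[0,0,0,0,0,0],[0,0,0,0,0,0],[0,0,0,0,0,0],[-0.03,0,0,0,0,0],[-0.04,0,0,0,0,0],[-0.04,0,0,0,0,0],[-0.04,0,0,0,0,0],[0,0,0,0,0,0]]
  ],
  "jaw": 0
}}

```text
clock: 13.0
position: [0.6639, 0.017, 0.1775]
orientation: [1.415, 1.061, -1.393]
ft_force: [0.9, 1.2, -0.3]
gripper_width: 0.0427
```

Run:
```python
from g import *
from wc import *
import cv2
p,M=st()
f=eyes.grab_frame("wrist");f.update(p=p,M=M);W=wcloud(f);cv2.imwrite("pics/w6.png",f["image"][:,:,::-1])
d=np.array([.267,.964]);n=np.array([.964,-.267]);c0=np.array([.605,-.180])
c=c0+.1*d
m=(np.hypot(W[...,0]-c[0],W[...,1]-c[1])<.045)&(W[...,2]>.075)&(W[...,2]<.1)
if m.sum(): print("wrist mould",m.sum(),cv2.minEnclosingCircle(W[m][:,:2].astype(np.float32)),np.median(W[m][:,2]))
from h import cloud
for nm in ("top","scene"):
    g=eyes.grab_frame(nm);V=cloud(g)
    m=(np.hypot(V[...,0]-c[0],V[...,1]-c[1])<.045)&(V[...,2]>.078)&(V[...,2]<.1)
    if m.sum(): print(nm,m.sum(),cv2.minEnclosingCircle(V[m][:,:2].astype(np.float32)),V[m].mean(0))
    q=V[...,:2]-c;a=q@d;b=q@n
    m=(a>.04)&(a<.145)&(abs(b)<.025)&(V[...,2]>.033)&(V[...,2]<.05)
    if m.sum()>10: print("handle",m.sum(),a[m].max(),np.polyfit(a[m],b[m],1))
goto([*c,.17],-15.5,p,M)
```

```text
t 13.0 p [0.6639 0.017  0.1775] yaw_y -15.51 x [ 0.014  0.002 -1.   ] q [ 0.128  0.822 -0.431  1.497  0.403  0.897 -0.702] F [ 0.9  1.2 -0.3] M [ 0.04 -0.02 -0.01] w 0.0427
wrist mould 5617 ((0.6312392950057983, -0.08276986330747604), 0.027945956215262413) 0.08033155887868734
scene 389 ((0.6328021883964539, -0.0850544422864914), 0.028175003826618195) [ 0.63228693 -0.08388535  0.08355457]
handle 264 0.1384346297182764 [-0.00347859  0.00317392]
shift [ 0.0068 -0.0042  0.1056]
turn [-0.0001 -0.0056 -0.0132]
```

View pics/w6.png

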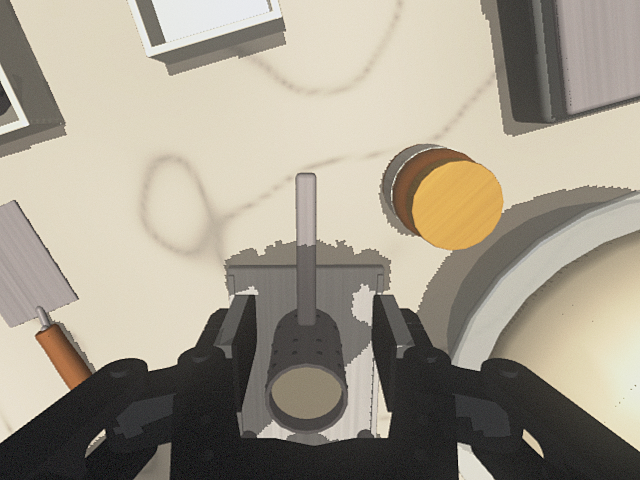

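Call:
{"op": "move_arm", "data": {
  "series": [
    [[0.0068,-0.0042,0.0256,0,-0.0056,-0.0132],[0,0,0.03,0,0,0],[0,0,0.03,0,0,0],[0,0,0.02,0,0,0],[0,0,0,0,0,0],[0,0,0,0,0,0]]
  ],
  "jaw": -1
}}

```text
clock: 13.75
position: [0.6268, -0.0844, 0.1632]
orientation: [1.397, 1.077, -1.418]
ft_force: [0.6, 0.6, 0.4]
gripper_width: 0.0853
```

Run:
```python
from g import *
p,M=st()
goto([.6317,-.0836,.058],-15.5,p,M)
```

```text
t 13.75 p [ 0.6268 -0.0844  0.1632] yaw_y -15.49 x [-0.014 -0.001 -1.   ] q [ 0.294  0.812 -0.438  1.583  0.421  0.857 -0.578] F [0.6 0.6 0.4] M [ 0.07 -0.03  0.01] w 0.0853
shift [ 0.1051  0.0059 -0.0026]
turn [0.0001 0.0048 0.0135]
```

Call:
{"op": "move_arm", "data": {
  "series": [
    [[0.0,0.0059,-0.0026,0,0.0048,0.0125],[0.03,0,0,0,0,0],[0.02,0,0,0,0,0],[0,0,0,0,0,0],[0,0,0,0,0,0],[0,0,0,0,0,0]]
  ]
}}

```text
clock: 14.35
position: [0.6353, -0.0828, 0.1157]
orientation: [1.407, 1.067, -1.401]
ft_force: [-0.5, 0.6, 0.2]
gripper_width: 0.0854
```

Run:
```python
from g import *
p,M=st()
goto([.6317,-.0836,.058],-15.5,p,M)
```

```text
t 14.35 p [ 0.6353 -0.0828  0.1157] yaw_y -15.42 x [ 0.004 -0.    -1.   ] q [ 0.276  0.875 -0.408  1.607  0.462  0.753 -0.611] F [-0.5  0.6  0.2] M [0.03 0.09 0.05] w 0.0854
shift [ 0.0577 -0.0035  0.0017]
turn [ 0.0014 -0.0009 -0.0038]
```

Call:
{"op": "move_arm", "data": {
  "series": [
    [[0.02,-0.003,0.0015,0,0,0],[0.02,0,0,0,0,0],[0.0177,0,0,0,0,0],[0,0,0,0,0,0],[0,0,0,0,0,0]]
  ]
}}

```text
clock: 14.85
position: [0.6318, -0.0842, 0.0579]
orientation: [1.407, 1.067, -1.403]
ft_force: [0.9, -0.1, 0.3]
gripper_width: 0.0855
```

Call:
{"op": "move_arm", "data": {
  "series": [
    [[0,0,0,0,0,0],[0,0,0,0,0,0],[0,0,0,0,0,0],[0,0,0,0,0,0],[0,0,0,0,0,0],[0,0,0,0,0,0]]
  ],
  "jaw": 1,
  "grip_force": 70
}}

```text
clock: 15.45
position: [0.632, -0.0845, 0.0586]
orientation: [1.407, 1.066, -1.402]
ft_force: [-0.1, -0.4, 5.3]
gripper_width: 0.0535
```

Run:
```python
from g import *
p,M=st()
```

```text
t 15.45 p [ 0.632  -0.0845  0.0586] yaw_y -15.48 x [ 0.004 -0.001 -1.   ] q [ 0.257  0.949 -0.366  1.641  0.507  0.644 -0.65 ] F [-0.1 -0.4  5.3] M [ 0.08  0.3  -0.01] w 0.0535
```

Call:
{"op": "move_arm", "data": {
  "series": [
    [[-0.008,0,0,0,0,0],[-0.018,0,0,0,0,0],[-0.022,0,0,0,0,0],[-0.022,0,0,0,0,0],[-0.022,0,0,0,0,0],[-0.013,0,0,0,0,0],[-0.006,0,0,0,0,0],[0,0,0,0,0,0],[0,0,0,0,0,0]]
  ]
}}

```text
clock: 16.35
position: [0.6299, -0.0845, 0.1668]
orientation: [1.404, 1.069, -1.406]
ft_force: [-0.2, -0.1, -3.7]
gripper_width: 0.053
```

Run:
```python
from g import *
import cv2
p,M=st()
goto([.639,.1845,p[2]],-0.3,p,M)
f=eyes.grab_frame("wrist");cv2.imwrite("pics/w7.png",f["image"][:,:,::-1])
f=eyes.grab_frame("scene");cv2.imwrite("pics/s7.png",cv2.resize(f["image"][200:360,260:480,::-1],None,fx=3,fy=3))
```

```text
t 16.35 p [ 0.6299 -0.0845  0.1668] yaw_y -15.46 x [-0.001 -0.001 -1.   ] q [ 0.297  0.806 -0.44   1.584  0.424  0.848 -0.579] F [-0.2 -0.1 -3.7] M [-0.04 -0.03 -0.01] w 0.053
shift [-2.000e-04 -6.300e-02 -2.617e-01]
turn [-0.2647  0.0009  0.0005]
```

View pics/w7.png

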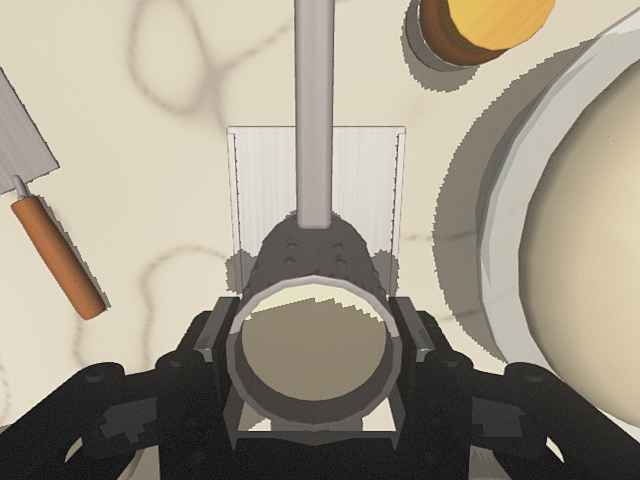

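View pics/s7.png

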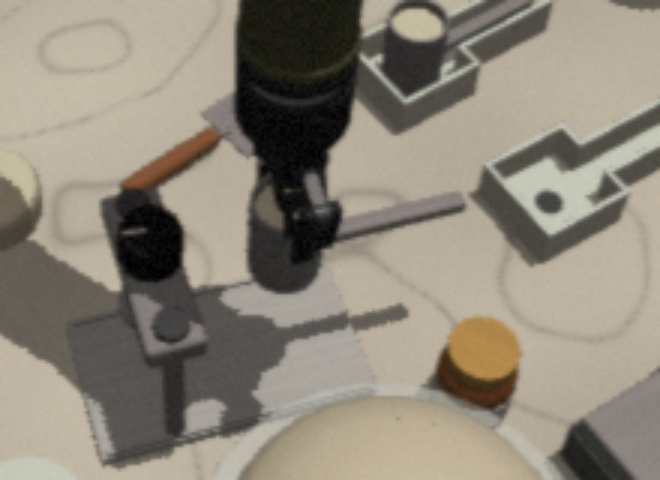

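Call:
{"op": "move_arm", "data": {
  "series": [
    [[0,-0.003,-0.012,0,0,0],[0,-0.006,-0.025,0,0,0],[0,-0.0065,-0.027,0,0,0],[0,-0.0065,-0.027,0,0,0],[0,-0.0065,-0.027,0,0,0],[0,-0.0065,-0.027,0,0,0],[0,-0.0065,-0.027,0,0,0],[0,-0.0065,-0.027,0,0,0],[0,-0.0065,-0.027,0,0,0],[0,-0.006,-0.023,0,0,0],[0,-0.003,-0.0127,-0.03,0,0],[0,0,0,-0.06,0,0],[0,0,0,-0.07,0,0],[0,0,0,-0.07,0,0],[0,0,0,-0.0347,0,0],[0,0,0,0,0,0],[0,0,0,0,0,0]]
  ]
}}

```text
clock: 18.15
position: [0.6392, 0.1846, 0.1675]
orientation: [1.214, 1.205, -1.213]
ft_force: [0.1, -0.1, -2.7]
gripper_width: 0.0528
```

Run:
```python
from g import *
from wc import *
import cv2
p,M=st()
f=eyes.grab_frame("wrist");f.update(p=p,M=M);np.savez("w8.npz",**f);W=wcloud(f);cv2.imwrite("pics/w8.png",f["image"][:,:,::-1])
goto([.639,.1845,p[2]],-0.3,p,M)
X,Y,Z=W[...,0],W[...,1],W[...,2]
m=(abs(X-.639)<.04)&(Y>.23)&(Y<.36)&(Z>.12)&(Z<.18)
if m.sum()>10: print("handle",m.sum(),np.median(Z[m]),Y[m].max(),np.degrees(np.arctan(np.polyfit(Y[m],X[m],1)[0])),np.polyval(np.polyfit(Y[m]-p[1],X[m],1),0))
for lo in (.24,.26,.28,.30,.32):
  m=(abs(X-.639)<.05)&(Y>lo)&(Y<lo+.02)&(Z>.036)&(Z<.05); print(lo,m.sum(),X[m].min() if m.any() else 0,X[m].max() if m.any() else 0)
m=(np.hypot(X-p[0],Y-p[1])<.04)&(Z>.18)&(Z<.215)
print("rim",m.sum(),cv2.minEnclosingCircle(W[m][:,:2].astype(np.float32)) if m.any() else 0)
f=eyes.grab_frame("top");cv2.imwrite("pics/t8.png",cv2.resize(f["image"][120:270,170:330,::-1],None,fx=4,fy=4))
```

```text
t 18.15 p [0.6392 0.1846 0.1675] yaw_y -0.36 x [ 0.001 -0.001 -1.   ] q [-0.109  0.848 -0.476  1.485  0.449  0.918 -0.728] F [ 0.1 -0.1 -2.7] M [-0.01 -0.03 -0.01] w 0.0528
shift [-0.     -0.0002  0.0001]
turn [-0.001   0.0008 -0.0011]
handle 7110 0.1510864229521179 0.2936006242330618 0.4592754215403343 0.6381741148276648
0.24 574 0.6178819353600864 0.6580831773304577
0.26 632 0.6180267361470361 0.6578582907672256
0.28 672 0.6181964943964309 0.6581969752891904
0.3 608 0.6183986151023049 0.6583014904516732
0.32 0 0 0
rim 30263 ((0.6392191052436829, 0.19098778069019318), 0.039468348026275635)
```

View pics/w8.png

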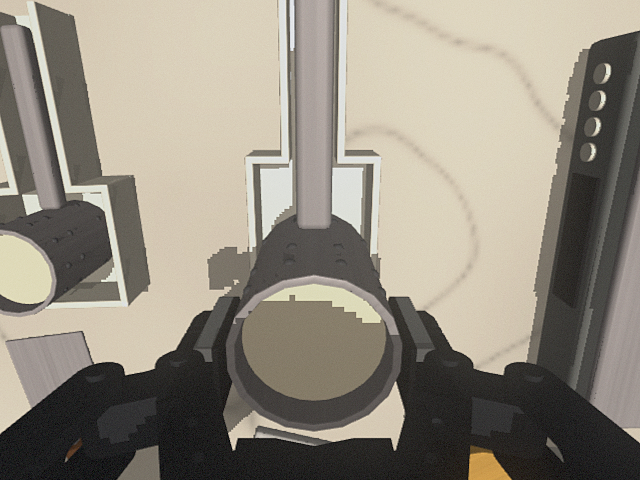

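Call:
{"op": "move_arm", "data": {
  "series": [
    [[0.01,0,0,0,0,0],[0.018,0,0,0,0,0],[0.018,0,0,0,0,0],[0.018,0,0,0,0,0],[0.018,0,0,0,0,0],[0.012,0,0,0,0,0],[0.006,0,0,0,0,0],[0,0,0,0,0,0],[0.005,0,0,0,0,0],[0,0,0,0,0,0]]
  ]
}}

```text
clock: 19.25
position: [0.6396, 0.1847, 0.0628]
orientation: [1.214, 1.205, -1.212]
ft_force: [-0.7, -0.3, -3.7]
gripper_width: 0.0531
```

Run:
```python
from g import *
import cv2
p,M=st()
f=eyes.grab_frame("wrist");cv2.imwrite("pics/w9.png",f["image"][:,:,::-1])
```

```text
t 19.25 p [0.6396 0.1847 0.0628] yaw_y -0.31 x [ 0.002 -0.001 -1.   ] q [-0.138  0.979 -0.415  1.541  0.525  0.733 -0.79 ] F [-0.7 -0.3 -3.7] M [-0.07  0.03 -0.01] w 0.0531
```

View pics/w9.png

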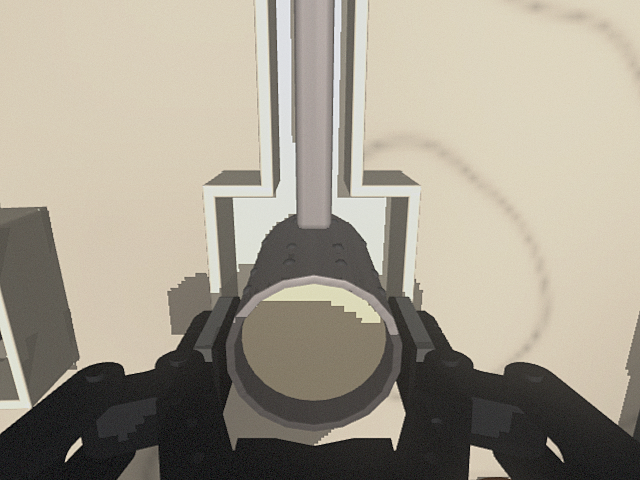

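The handle lies centred in the slot (columns about 297–333 between walls at about 275 and 350). The mould is inside the bay with roughly 8 mm still to go.

Call:
{"op": "move_arm", "data": {
  "series": [
    [[0.003,0,0,0,0,0],[0.003,0,0,0,0,0],[0.002,0,0,0,0,0],[0.001,0,0,0,0,0],[0,0,0,0,0,0],[0,0,0,0,0,0]]
  ]
}}

```text
clock: 19.9
position: [0.6395, 0.1845, 0.0546]
orientation: [1.213, 1.204, -1.213]
ft_force: [-2.1, -1.8, 5.5]
gripper_width: 0.0534
```

Run:
```python
from g import *
p,M=st()
```

```text
t 19.9 p [0.6395 0.1845 0.0546] yaw_y -0.31 x [ 0.002 -0.001 -1.   ] q [-0.141  0.99  -0.409  1.543  0.531  0.72  -0.796] F [-2.1 -1.8  5.5] M [-0.28  0.69 -0.02] w 0.0534
```

Call:
{"op": "move_arm", "data": {
  "series": [
    [[0,0,0,0,0,0],[0,0,0,0,0,0],[0,0,0,0,0,0],[0,0,0,0,0,0],[0,0,0,0,0,0],[-0.015,0,0,0,0,0],[-0.03,0,0,0,0,0],[-0.04,0,0,0,0,0],[-0.04,0,0,0,0,0],[-0.03,0,0,0,0,0],[0,0,0,0,0,0],[0,0,0,0,0,0]]
  ],
  "jaw": -1
}}

```text
clock: 21.1
position: [0.6396, 0.1849, 0.2103]
orientation: [1.215, 1.204, -1.21]
ft_force: [0.0, 0.0, -0.6]
gripper_width: 0.0852
```

Run:
```python
from g import *
from wc import *
import cv2
p,M=st()
f=eyes.grab_frame("wrist");f.update(p=p,M=M);W=wcloud(f);cv2.imwrite("pics/w10.png",f["image"][:,:,::-1])
X,Y,Z=W[...,0],W[...,1],W[...,2]
m=(np.hypot(X-.639,Y-.1845)<.045)&(Z>.078)&(Z<.1)
print("rim",m.sum(),cv2.minEnclosingCircle(W[m][:,:2].astype(np.float32)),np.percentile(Z[m],[5,50,95]))
m=(abs(X-.639)<.012)&(Y>.23)&(Y<.32)&(Z>.03)&(Z<.05)
print("handle",m.sum(),np.median(Z[m]),Y[m].max(),np.polyfit(Y[m],Z[m],1),np.degrees(np.arctan(np.polyfit(Y[m],X[m],1)[0])))
f=eyes.grab_frame("scene");cv2.imwrite("pics/s10.png",f["image"][:,:,::-1])
```

```text
t 21.1 p [0.6396 0.1849 0.2103] yaw_y -0.3 x [ 0.004 -0.    -1.   ] q [-0.1    0.801 -0.497  1.446  0.422  0.998 -0.703] F [ 0.   0.  -0.6] M [-0.02  0.03  0.01] w 0.0852
rim 1507 ((0.6382901668548584, 0.18557238578796387), 0.027211174368858337) [0.07935685 0.08624041 0.08762505]
handle 2703 0.03852944581640819 0.3199615009156854 [0.00117517 0.03809244] 0.2907967111082276
```

View pics/w10.png

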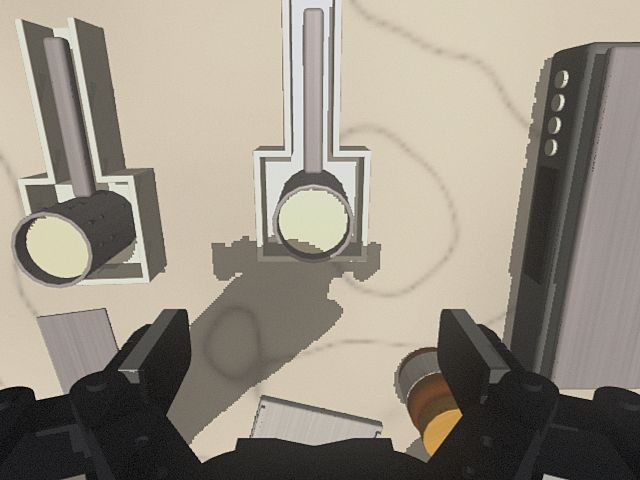

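View pics/s10.png

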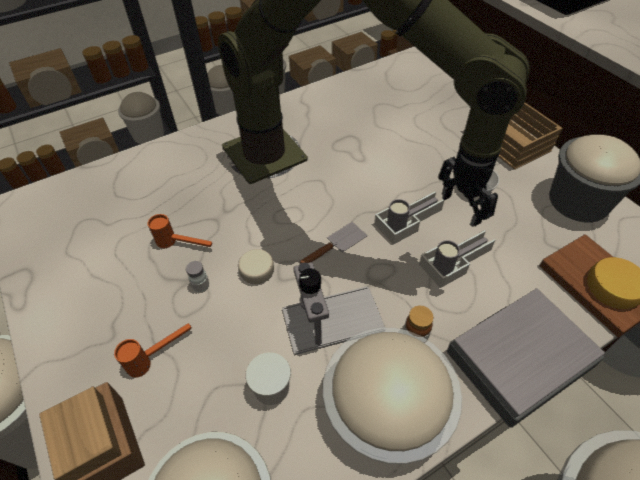

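Rim top at z = 0.086 (mould on the floor: 6 + 80 mm), centred and upright, and the handle is in the slot. Handing in.

Run:
```python
from station import env
print(env.finish_job())
```

```text
the job is handed in; nothing more can be done
None
```

The job is done and handed in at about 21 s on the clock, inside the 67 s limit. The hand-in gave no verdict.

- **Knob:** I gripped it at 115 N and turned it anticlockwise by about 3.08 rad (176.6° of tool yaw). The white line on its top then pointed the opposite way, so it did not slip.
- **Drawing out:** I pulled the mould about 100 mm along the board by its handle and let go. It stood upright there, with its axis within about 1–2 mm of where I expected it.
- **Setting down:** I took it by its body from above and lowered it into the empty stand. The wrist force changed from -3.7 N to +5.5 N as it reached the floor, and I then released it and backed off.
- **Last checks:**
  - The mould's axis is within about 1.5 mm of the measured bay centre.
  - Its rim is at z = 0.086 m, so it is fully down.
  - The handle is level and lies in the slot, within about 1° of the slot's direction.
  - The fingers are clear, with a wrist force of about 0.6 N.
- **Other things:** The last scene picture shows the second mould and the other things where they were, judged by eye. The clear bowl was partly hidden behind the gripper, so I could not check it fully.
- **Camera disagreement:** The cameras differed by 1–3 mm on positions, within the clearances. I used values in between.

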